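# Lock a fresh filter into the bench fume extractor

## Task

Put the fresh white filter cartridge into the round socket on top of the fume extractor: push it down against the spring, twist it a quarter turn clockwise until it locks, and let go. Leave the brown spent cartridge standing where it is.

Things in the scene. Friction and masses are not known exactly. Their poses are not given: they have to be found in the camera images.
- fresh: Fresh filter cartridge, loose, 0.22 kg, upright, 108 tall: white drum (96 across, at heights 29-69) with blue grip bar on top (68-108 high, 60 long along x, 20 thick along y). Below, a 56 neck (lowest 8 tapered to 44) with two lugs along +x and -x, in line with the bar, to 43 from the axis, 14 wide, 8-16 high. Half a turn changes nothing. Origin: centre of underside, z up. Sizes in mm.
- spent: Spent filter cartridge, not to be used: same shape, size and origin as the fresh one, but all brown with a dark brown grip bar.
- extractor: Fume extractor, fixed: teal box 180 x 180 x 85 mm high, round socket with a silver bayonet lip in its top: opening 66 mm across with two lug notches about 30 mm wide towards its own +x and -x (white marks beside them; good to 10 degrees). Green marks at +y and -y: where the bar points when locked. Origin: centre of underside, z up.
- socket (a point): Socket centre, level with the box top. The cartridge meets the spring with its underside 13 mm below this (6 N) and bottoms at 29 mm (12.5 N), drum on the box top. At 23 mm or deeper it can turn clockwise seen from above; a stop comes about 15 degrees past the quarter turn. Let go at a quarter turn (within 10 degrees), it springs up to 19 mm deep, locked.
There are look-alikes about, which are no part of the job. What is shaped like the fresh but green or orange is not meant.

How it is judged (in metres and radians):
On the way:
1. the fresh cartridge is in the socket, pushed in against the spring (z of fresh in the frame of socket below -0.0215 m and horizontal distance between fresh and socket below 0.012 m), for 0.1 s.
At the end, for the whole second after the job is handed in: The fresh cartridge is locked in the socket: within 10 mm of its centre, its underside 16 to 21.5 mm below the box top (lifted into the catch), its bar within 21 degrees of square to the entry notches, within 7 degrees of upright, at rest and released; the spent cartridge still stands upright (horizontal distance between fresh and socket below 0.01 m and z of fresh in the frame of socket between -0.0215 and -0.016 m and angle between the x axis of fresh and the x axis of extractor, either way round above 1.2 rad and angle between fresh's own z axis and vertical below 0.12 rad and linear speed of fresh below 0.02 m/s and angle between spent's own z axis and vertical below 0.15 rad); the robot touches nothing.
It fails at once if the spent cartridge is shifted more than 25 mm (distance of spent from where it was at the start of the episode above 0.025 m).
It also fails if it takes over 45 s, if anything falls off the work surface, if the arm or the gripper's body presses on something with over 40 N, if the wrist force passes 120 N, or if a joint passes its speed limit or range.

## Robot

A 6-joint arm with a two-finger parallel gripper is mounted at the origin on the work surface. World frame = base frame: x ahead of the robot, y to its left, z up, the work surface at z = 0. Lengths are in mm, angles in degrees, forces in N, time in s.
With the tool pointing down it reaches from about 300 to 850 mm from the base axis. Payload 4.2 kg.
Tool frame: the origin (TCP) lies between the finger pads; the fingertips stand ahead of it and the grasp point (between the pads) lies 3 mm ahead of it (nose_length is the z of the fingertips in the tool frame, in mm); z points along the fingers, y is the line along which they close (so a half turn about z gives the same grasp; the last joint's range is limited). The gripper opens to 91 mm and grips with 3 to 60 N. Pads are 32 mm wide; open, the fingers measure 118 mm over their backs; the gripper's body (76 mm by 178 mm) begins 60 mm behind the grasp point.
Start: joints at [63.598, 18.312, 89.639, -0, 72.044, -1.146], TCP at [245.335, 520.05, 235.976] pointing down, gripper open.
Joint ranges: [-177.97, 177.97], [-48.28, 115.42], [12.27, 149.76], [-77.06, 257.06], [2.81, 150.46], [-146.56, 146.56]. Speed limits (degrees/s): [147.25, 147.25, 180, 180, 180, 180].

## Interface

Orientations are given as [roll, pitch, yaw] about the fixed x, y, z axes, in that order (R = Rz(yaw) Ry(pitch) Rx(roll)).
In Python, from workcell import state, grab_frame, camera_params, job_done, nose_length gives the robot as it stands.
- The arm moves only by the tool step_arm, never from a script. Its argument "plan" is a list that holds one entry, the list of rows, each a list of 5 numbers: the shift along the tool's x, y, z in cm, then the turn about the tool's z in rad, then the opening, from 0 (shut) to 1 (fully open). In form: [[[x, y, z, turn, gripper], ...]]. A call has 1 to 20 rows; each row is the pose to reach, as a shift and turn from the pose commanded when the call began, along the tool's axes at that moment; what a row does not reach only later rows make up. A row lasts 1/8 s, in which the tool goes at most 62.5 mm and 10.7 degrees, less where a joint would pass 70% of its speed; a pose out of reach is approached as far as the arm can. A call with a gripper value outside its range is refused whole. The fingers move at their own pace and stop on an object; "newtons" is the grip in N (left out, the last holds). Time passes only in rows, so rows that repeat a pose let the fingers close. It gives the time, the measured TCP pose, the force, the opening and the grip force at its end, in the units of the state.
- state(): the state, without advancing time (a new reading comes with each control period).
- grab_frame(name): name is "scene" or "top" or "wrist"; returns the picture (400x640x3 uint8, blue, green, red); there is no depth.
- camera_params(name): a dict with "camera_matrix" (3x3 intrinsics, pixels), "R" (3x3) and "t" (3): a world point X has camera coordinates R X + t; the wrist camera has in their place "mount" (4x4, takes a point from camera to tool coordinates, whose origin is the TCP and whose axes are the flange's). Camera axes: x right, y down, z forward; pixel columns grow to the right and rows downward; lengths in mm; the calibration is good to about 2 mm. A picture is of the moment at which its call begins: read the wrist's pose just before it. camera_params takes no time and is no camera call.
- job_done(): hands the job in; it is judged then, once.
The state is a dict: "time_s": time; "qpos": joint angles; "qvel": joint speeds; "effort": joint torques, N m; "ee_pos": TCP position; "ee_rot": TCP orientation; "force": force on the tool from outside, world axes, zero at the start; "torque": the same for the moment, N m; "gripper_width": finger opening in mm; "gripper_force": force on a finger pad.
Only numpy, scipy, OpenCV 4.12 (cv2) and the standard library are available. Lean on these libraries where they do the work, as an engineer would, in place of code of your own. Each camera call takes 0.05 s, during which the arm holds its last target. There are 200 camera calls.

## Working session

There is one attempt and no reset: what is moved stays moved. The work goes in short steps, Python scripts to look and compute and a tool call to move; the robot and the scene stay as the last step left them, time stands still between calls to the robot, and variables do not carry over. Pictures are saved under pics/ and viewed, at most 10 in all, crops included, and the job is handed in when it is done.

Besides the shell and the picture viewer there is one more tool, called after "Emit:" by a JSON object that holds its "op" and its "data". step_arm: Moves the arm, as the interface text tells. Its arguments: {"type":"object","properties":{"plan":{"type":"array","items":{"type":"array","items":{"type":"array","items":{"type":"number"}}}},"newtons":{"type":"number"}},"required":["plan"]}

```bash
mkdir -p pics
python3 - <<'E'
from workcell import *
import cv2,numpy as np
s=state();print(s['ee_pos'],s['ee_rot'],s['time_s'],nose_length)
a=grab_frame('scene');b=grab_frame('top');cv2.imwrite('pics/s.png',a);cv2.imwrite('pics/t.png',b)
for n in('top','wrist','scene'):
    print(n,{k:np.round(v,3).tolist() for k,v in camera_params(n).items()})
E
```

```text
[245.13084175 519.61643551 235.11794249] [-1.79899538e+02 -3.78805484e-04  1.54744526e+02] 0.0 22.0
top {'camera_matrix': [[465.677, 0.0, 310.664], [0.0, 465.677, 201.413], [0.0, 0.0, 1.0]], 'R': [[-0.02, -1.0, -0.004], [-0.983, 0.02, -0.181], [0.181, -0.0, -0.984]], 't': [2.042, 505.712, 905.05]}
wrist {'camera_matrix': [[354.458, 0.0, 318.632], [0.0, 354.458, 198.98], [0.0, 0.0, 1.0]], 'mount': [[-0.001, -0.962, -0.273, 77.411], [1.0, -0.001, -0.001, -0.353], [0.001, -0.273, 0.962, -148.462], [0.0, 0.0, 0.0, 1.0]]}
scene {'camera_matrix': [[369.162, 0.0, 311.499], [0.0, 369.162, 197.335], [0.0, 0.0, 1.0]], 'R': [[-0.683, 0.73, 0.005], [0.428, 0.406, -0.807], [-0.592, -0.55, -0.59]], 't': [368.163, -146.748, 1128.554]}
```

View pics/t.png

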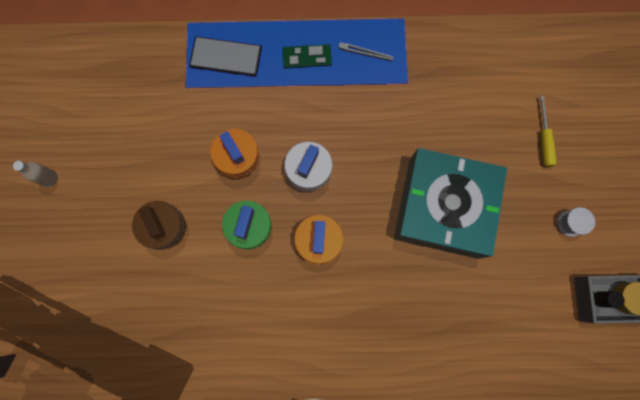

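View pics/s.png

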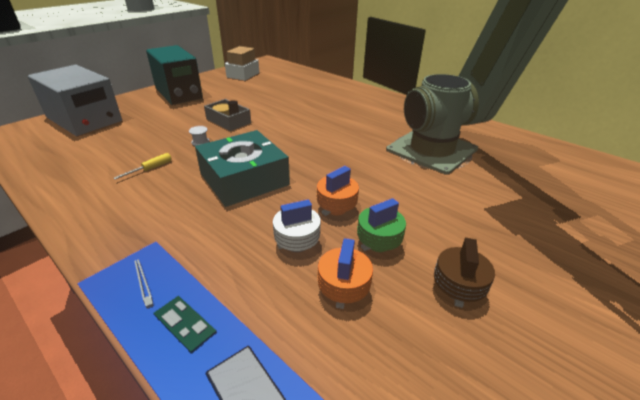

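The fresh cartridge could be confused with these in the top view: orange at (235,153), orange at (319,240), green at (246,225) and brown spent at (159,225). The only white drum with a blue bar is at (308,166), so I choose that one. The extractor socket is near (455,201), with white marks at (461,165) and (448,238) and green marks at (418,192) and (492,209).

```bash
cat > h.py <<'E'
from workcell import *
import cv2,numpy as np
from scipy.spatial.transform import Rotation as Ro
def cam(n,s=None):
    p=camera_params(n);K=np.array(p['camera_matrix'])
    if n=='wrist':
        M=np.array(p['mount']);T=np.eye(4);T[:3,:3]=Ro.from_euler('xyz',s['ee_rot'],degrees=True).as_matrix();T[:3,3]=s['ee_pos']
        W=np.linalg.inv(T@M);return K,W[:3,:3],W[:3,3]
    return K,np.array(p['R']),np.array(p['t'])
def unproj(c,px,z):
    K,R,t=c;px=np.atleast_2d(np.array(px,float))
    d=(R.T@np.linalg.inv(K)@np.c_[px,np.ones(len(px))].T).T;o=-R.T@t
    return o+d*((z-o[2])/d[:,2])[:,None]
def blobs(m,amin=25):
    n,l,st,ce=cv2.connectedComponentsWithStats(m.astype(np.uint8))
    return [(ce[i],np.argwhere(l==i)[:,::-1]) for i in range(1,n) if st[i,4]>=amin]
def axis(P):
    q=P[:,:2]-P[:,:2].mean(0);u,s,v=np.linalg.svd(q,full_matrices=False);return np.degrees(np.arctan2(v[0,1],v[0,0]))%180
def to_tool(s,p):  # world point -> tool coords cm
    return Ro.from_euler('xyz',s['ee_rot'],degrees=True).as_matrix().T@(np.array(p)-s['ee_pos'])/10
E
python3 - <<'E'
from h import *
a=cv2.imread('pics/t.png');c=cam('top');h=cv2.cvtColor(a,cv2.COLOR_BGR2HSV)
cv2.imwrite('pics/c1.png',cv2.resize(a[110:270,270:520],None,fx=3,fy=3,interpolation=cv2.INTER_CUBIC))
H,S,V=h[...,0],h[...,1],h[...,2]
def show(name,m,z,box,amin=20):
    x0,y0,x1,y1=box;k=np.zeros_like(m);k[y0:y1,x0:x1]=m[y0:y1,x0:x1]
    for ce,p in blobs(k,amin):
        P=unproj(c,p,z);hull=cv2.minAreaRect(p.astype(np.float32))
        print(name,ce.round(1),len(p),'xyz',P.mean(0).round(1),'axis',axis(P).round(1),'rect',np.round(hull[0],1),np.round(hull[1],1),unproj(c,[hull[0]],z).round(1))
show('bar',(H>105)&(H<135)&(S>120),108,(280,135,340,200))
w=(S<60)&(V>100)
show('drum',w|((H>105)&(H<135)&(S>120)),69,(280,135,340,200))
show('marks/lip',w,85,(395,140,515,260),8)
show('green',(H>45)&(H<75)&(S>120)&(V>120),85,(395,140,515,260),8)
show('box',(H>75)&(H<100)&(S>80),85,(395,140,515,260),500)
E
```

```text
bar [307.8 159.5] 267 xyz [577.1  -4.1 108. ] axis 153.0 rect [307.8 159.4] [ 8.9 28.6] [[577.2  -4.1 108. ]]
drum [308.  164.4] 1649 xyz [577.8  -4.1  69. ] axis 65.0 rect [307.8 164.3] [46.7 46. ] [[577.9  -3.7  69. ]]
marks/lip [461.  164.5] 86 xyz [ 567.  -307.7   85. ] axis 165.5 rect [461.  164.4] [ 6.5 13.3] [[ 567.1 -307.8   85. ]]
marks/lip [436.3 196.4] 601 xyz [ 503.6 -254.4   85. ] axis 165.6 rect [436.8 196.6] [21.  47.9] [[ 503.2 -255.3   85. ]]
marks/lip [472.5 204.6] 600 xyz [ 486.  -323.9   85. ] axis 165.7 rect [472.3 204. ] [20.9 48.7] [[ 487.  -323.5   85. ]]
marks/lip [452.4 201.7] 190 xyz [ 492.3 -285.1   85. ] axis 55.4 rect [452.5 202. ] [14. 15.] [[ 491.7 -285.2   85. ]]
marks/lip [447.9 237. ] 87 xyz [ 423.4 -271.2   85. ] axis 164.4 rect [447.9 236.9] [ 6.5 13.1] [[ 423.6 -271.3   85. ]]
green [417.4 191.9] 67 xyz [ 513.2 -218.    85. ] axis 75.0 rect [417.4 191.9] [12.4  5.3] [[ 513.3 -217.9   85. ]]
green [492.2 208.7] 68 xyz [ 476.9 -361.5   85. ] axis 76.5 rect [492.1 208.6] [12.6  5.3] [[ 477.  -361.3   85. ]]
box [453.5 202.6] 5448 xyz [ 491.2 -287.1   85. ] axis 30.8 rect [454.4 202.1] [94.1 91. ] [[ 491.5 -288.9   85. ]]
```

View pics/c1.png

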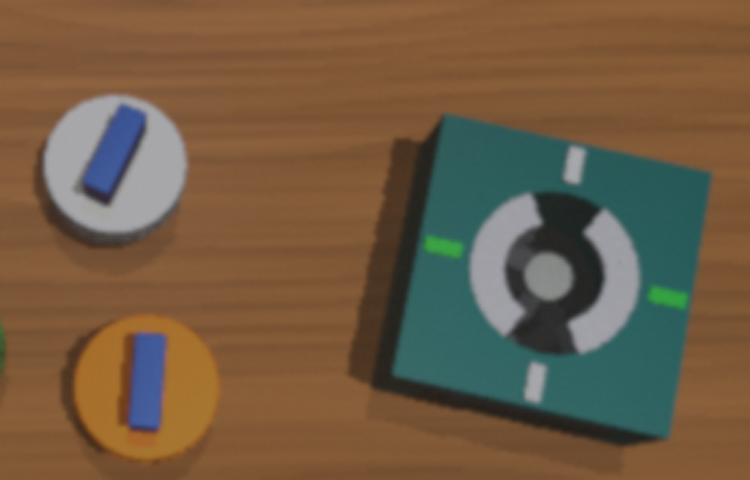

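The crop confirms the choice: a white drum with a blue bar at crop (115,152), and the socket notches in line with the white marks. The white marks, green marks and lip all put the socket at about (495, -289.5), with its axis at 165.7°. The fresh cartridge is at about (577.5, -4), with its bar at 153°.

Emit:
{"op": "step_arm", "data": {"plan": [[[-52.4,-33.2,0,0.03,1],[-52.4,-33.2,0,0.03,1],[-52.4,-33.2,0,0.03,1],[-52.4,-33.2,0,0.03,1],[-52.4,-33.2,0,0.03,1],[-52.4,-33.2,0,0.03,1],[-52.4,-33.2,0,0.03,1],[-52.4,-33.2,0,0.03,1],[-52.4,-33.2,0,0.03,1],[-52.4,-33.2,0,0.03,1],[-52.4,-33.2,0,0.03,1],[-52.4,-33.2,0,0.03,1],[-52.4,-33.2,0,0.03,1],[-52.4,-33.2,0,0.03,1],[-52.4,-33.2,0,0.03,1]]]}}

```text
time_s: 1.98
ee_pos: [577.3, -3.0, 236.2]
ee_rot: [180.0, 0.0, 153.1]
force: [-0.5, 0.1, 0.1]
gripper_width: 91.4
gripper_force: 0.0
```

Run:
```python
from h import *
s=state();print(s['time_s'],s['ee_pos'].round(1),s['ee_rot'].round(2))
c=cam('wrist',s);a=grab_frame('wrist');cv2.imwrite('pics/w1.png',a)
h=cv2.cvtColor(a,cv2.COLOR_BGR2HSV);H,S,V=h[...,0],h[...,1],h[...,2]
b=(H>105)&(H<135)&(S>120)
for n,m,z in(('bar',b,108),('drum',b|((S<60)&(V>90)),69)):
    for ce,p in blobs(m,300):
        P=unproj(c,p,z);r=cv2.minAreaRect(p.astype(np.float32));rc=unproj(c,[r[0]],z)[0]
        print(n,ce.round(),len(p),P.mean(0).round(1),rc.round(1),'axis',axis(P).round(1),'tool',to_tool(s,P.mean(0)).round(2),np.round(r[1]))
```

```text
1.975 [577.3  -3.  236.2] [1.7999e+02 1.0000e-02 1.5310e+02]
bar [213.  41.] 2081 [438.1 -18.4 108. ] [432.9 -18.  108. ] axis 178.9 tool [11.72 -7.68 12.81] [88. 33.]
bar [402.  12.] 892 [482.3 110.5 108. ] [483.3 111.4 108. ] axis 72.0 tool [13.61  5.82 12.81] [29. 37.]
bar [501. 146.] 2425 [604.4 142.1 108. ] [604.4 142.  108. ] axis 33.2 tool [ 4.15 14.16 12.82] [87. 31.]
bar [320. 194.] 1679 [574.8  -1.1 108. ] [574.7  -1.1 108. ] axis 153.4 tool [ 0.31  0.05 12.82] [74. 22.]
bar [591. 241.] 1129 [713.9 182.8 108. ] [707.4 178.5 108. ] axis 74.0 tool [-3.77 22.75 12.82] [72. 31.]
bar [386. 333.] 2210 [718.2  -6.3 108. ] [720.5 -16.2 108. ] axis 79.0 tool [-12.71   6.08  12.82] [ 33. 103.]
drum [213.  41.] 2081 [428.2 -25.5  69. ] [422.3 -24.9  69. ] axis 178.9 tool [12.28 -8.76 16.71] [88. 33.]
drum [402.  12.] 892 [478.7 121.7  69. ] [479.8 122.6  69. ] axis 72.0 tool [14.44  6.65 16.71] [29. 37.]
drum [501. 146.] 2436 [618.2 157.8  69. ] [618.5 157.9  69. ] axis 33.3 tool [ 3.64 16.18 16.72] [88. 31.]
drum [320. 184.] 8364 [576.3  -2.2  69. ] [575.9  -2.1  69. ] axis 153.2 tool [ 0.13  0.02 16.72] [102. 103.]
drum [ 24. 228.] 2343 [ 487.  -270.7   69. ] [ 487.5 -263.8   69. ] axis 159.8 tool [ -4.05 -27.96  16.71] [61. 63.]
drum [591. 241.] 1140 [742.9 204.2  69. ] [735.7 199.6  69. ] axis 74.0 tool [-5.38 25.97 16.72] [73. 31.]
drum [148. 302.] 1163 [ 606.1 -211.6   69. ] [ 605.6 -211.8   69. ] axis 64.6 tool [-12.   -17.31  16.71] [22. 63.]
drum [386. 332.] 2218 [747.8 -11.7  69. ] [750.1 -23.   69. ] axis 79.0 tool [-15.59   6.93  16.72] [ 33. 104.]
```

View pics/w1.png

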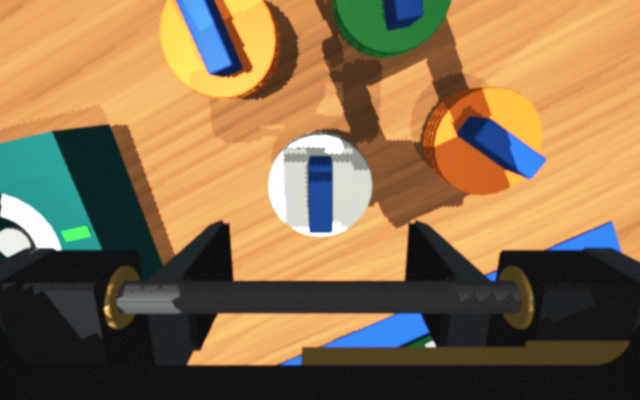

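The white cartridge is centred between the fingers at (320,184), with its bar in line with the tool's x axis and nothing within the fingers' reach. I'll descend and grip.

Emit:
{"op": "step_arm", "data": {"plan": [[[0.15,0.05,4,0,1],[0.15,0.05,8,0,1],[0.15,0.05,11,0,1],[0.15,0.05,13,0,1],[0.15,0.05,14.0,0,1],[0.15,0.05,14.0,0,1],[0.15,0.05,14.0,0,0],[0.15,0.05,14.0,0,0],[0.15,0.05,14.0,0,0],[0.15,0.05,14.0,0,0],[0.15,0.05,14.0,0,0],[0.15,0.05,14.0,0,0]]], "newtons": 50}}

```text
time_s: 3.52
ee_pos: [576.5, -2.6, 95.9]
ee_rot: [180.0, -0.0, 153.0]
force: [-0.1, 0.0, 1.1]
gripper_width: 34.2
gripper_force: 0.0
```

Emit:
{"op": "step_arm", "data": {"plan": [[[0,0,0,0,0],[0,0,0,0,0],[0,0,0,0,0],[0,0,0,0,0],[0,0,-1,0,0],[0,0,-4,0,0],[0,0,-8,0,0],[0,0,-12,0,0],[0,0,-13,0,0],[0,0,-13,0,0]]]}}

```text
time_s: 4.78
ee_pos: [576.2, -2.7, 225.8]
ee_rot: [180.0, 0.0, 153.0]
force: [-0.6, 0.2, -2.4]
gripper_width: 19.6
gripper_force: 50.0
```

Run:
```python
from h import *
s=state();print(s['time_s'],s['gripper_width'],s['gripper_force'],s['force'].round(1))
c=cam('wrist',s);a=grab_frame('wrist');cv2.imwrite('pics/w2.png',a)
print(to_tool(s,[495,-289.5,s['ee_pos'][2]]).round(2), s['ee_rot'][2]-165.7)
```

```text
4.775 19.60363133326877 49.98670756816864 [-0.6  0.2 -2.4]
[ -5.77 -29.25  -0.  ] -12.67172641164035
```

View pics/w2.png

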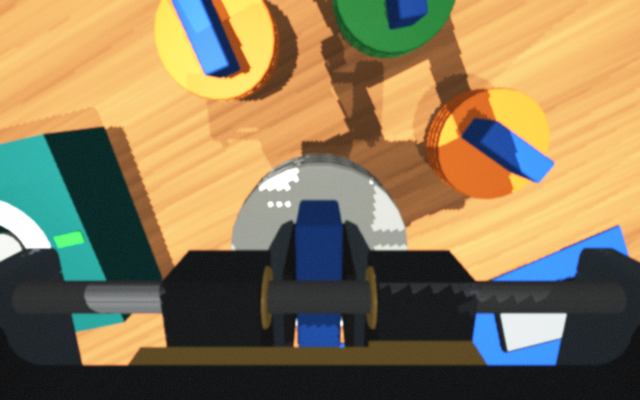

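It's held: width 19.6 mm, grip 50 N, lifted 130 mm. The drum is visible between the fingers at (320,200). Next I carry it over the socket and align it with the notches.

Emit:
{"op": "step_arm", "data": {"plan": [[[-0.6,-3,0,-0.02,0],[-1.3,-7,0,-0.06,0],[-2.1,-11,0,-0.1,0],[-2.9,-15,0,-0.14,0],[-3.7,-19,0,-0.18,0],[-4.4,-23,0,-0.2,0],[-5.1,-26.5,0,-0.22,0],[-5.5,-28.5,0,-0.22,0],[-5.63,-29.25,0,-0.22,0],[-5.63,-29.25,0,-0.22,0],[-5.63,-29.25,0,-0.22,0],[-5.63,-29.25,0,-0.22,0]]]}}

```text
time_s: 6.32
ee_pos: [494.3, -288.0, 226.0]
ee_rot: [180.0, 0.0, 165.7]
force: [0.2, 0.1, -1.5]
gripper_width: 20.1
gripper_force: 50.0
```

Run:
```python
from h import *
s=state();print(s['time_s'],s['ee_pos'].round(1),s['ee_rot'].round(1),s['force'].round(1))
c=cam('wrist',s);a=grab_frame('wrist');t=grab_frame('top')
h=cv2.cvtColor(a,cv2.COLOR_BGR2HSV);H,S,V=h[...,0],h[...,1],h[...,2]
for n,m in(('green',(H>45)&(H<75)&(S>120)&(V>100)),('white',(S<50)&(V>150))):
    for ce,p in blobs(m,40):
        print(n,ce.round(1),len(p),unproj(c,[ce],85)[0].round(1))
g=np.zeros((400,1280,3),np.uint8);cv2.imwrite('pics/w3.png',np.hstack([cv2.resize(a,(480,300)),t[60:360,350:640]]))
```

```text
6.325 [ 494.3 -288.   226. ] [180.    0.  165.7] [ 0.2  0.1 -1.5]
green [231.8 194.6] 351 [ 476.6 -359.7   85. ]
green [406.7 194.9] 378 [ 513.5 -216.5   85. ]
white [319.  103.8] 486 [ 423.  -269.9   85. ]
white [314.  199.7] 9008 [ 498.2 -293.5   85. ]
white [353.9 143.8] 166 [ 460.5 -250.2   85. ]
white [379.  176.9] 46 [ 492.5 -236.    85. ]
white [ 49. 209.] 2691 [ 450.  -515.4   85. ]
```

View pics/w3.png

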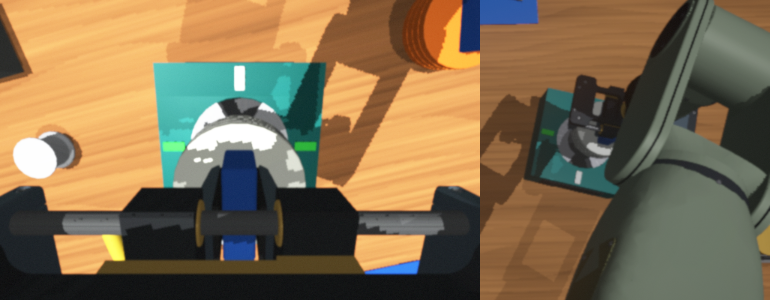

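The drum sits over the socket, in line with the white mark at (239,78) and midway between the green marks. The wrist view agrees with the target to about 1 mm. I'll descend.

Emit:
{"op": "step_arm", "data": {"plan": [[[0,0,2,0,0],[0,0,3.5,0,0],[0,0,4.2,0,0],[0,0,4.7,0,0],[0,0,5.2,0,0],[0,0,5.6,0,0],[0,0,5.6,0,0]]]}}

```text
time_s: 7.3
ee_pos: [493.9, -288.8, 169.8]
ee_rot: [180.0, -0.0, 165.6]
force: [-0.1, -0.5, -1.5]
gripper_width: 20.0
gripper_force: 50.0
```

Emit:
{"op": "step_arm", "data": {"plan": [[[0,0,0.4,0,0],[0,0,0.8,0,0],[0,0,1.2,0,0],[0,0,1.6,0,0],[0,0,1.7,0,0],[0,0,1.7,0,0],[0,0,1.7,0,0]]]}}

```text
time_s: 8.18
ee_pos: [494.4, -289.1, 154.7]
ee_rot: [-180.0, 0.1, 165.6]
force: [-1.3, 0.4, 8.6]
gripper_width: 19.4
gripper_force: 50.0
```

The spring is pushing back at about 10–11 N, so the depth is about 25 mm. I'll go slightly deeper and twist clockwise, which is a positive turn about the downward tool z.

Emit:
{"op": "step_arm", "data": {"plan": [[[0,0,0.25,0,0],[0,0,0.25,0,0],[0,0,0.25,0.15,0],[0,0,0.25,0.3,0],[0,0,0.25,0.45,0],[0,0,0.25,0.6,0],[0,0,0.25,0.75,0],[0,0,0.25,0.9,0],[0,0,0.25,1.05,0],[0,0,0.25,1.2,0],[0,0,0.25,1.35,0],[0,0,0.25,1.5,0],[0,0,0.25,1.57,0],[0,0,0.25,1.57,0],[0,0,0.25,1.57,0]]]}}

```text
time_s: 10.05
ee_pos: [495.1, -290.0, 152.8]
ee_rot: [179.7, 0.1, 75.7]
force: [-0.8, -0.8, 9.6]
gripper_width: 19.8
gripper_force: 50.0
```

Run:
```python
from h import *
s=state();print(s['time_s'],s['ee_pos'].round(1),s['ee_rot'].round(1),s['force'].round(1),s['torque'].round(2),s['gripper_width'])
```

```text
10.05 [ 495.1 -290.   152.8] [1.797e+02 1.000e-01 7.570e+01] [-0.8 -0.8  9.6] [-0.18  0.44 -0.01] 19.831350261499562
```

Emit:
{"op": "step_arm", "data": {"plan": [[[0,0,-0.3,0,0],[0,0,-0.6,0,0],[0,0,-0.8,0,0],[0,0,-0.8,0,0]]]}}

```text
time_s: 10.55
ee_pos: [495.1, -290.0, 160.4]
ee_rot: [179.7, 0.1, 75.7]
force: [0.6, -2.1, 6.4]
gripper_width: 19.4
gripper_force: 50.0
```

Emit:
{"op": "step_arm", "data": {"plan": [[[0,0,0,0,0.5],[0,0,0,0,0.5],[0,0,0,0,0.5],[0,0,0,0,0.5],[0,0,0,0,0.5],[0,0,0,0,0.5],[0,0,-2,0,0.5],[0,0,-6,0,0.5],[0,0,-10,0,0.5],[0,0,-12,0,0.5],[0,0,-12,0,0.5],[0,0,-12,0,0.5]]]}}

```text
time_s: 12.05
ee_pos: [493.5, -288.6, 277.2]
ee_rot: [-179.9, -0.0, 75.7]
force: [-0.3, 1.0, -1.3]
gripper_width: 45.8
gripper_force: 0.0
```

Run:
```python
from h import *
s=state();print(s['time_s'],s['ee_pos'].round(1),s['ee_rot'].round(1),s['force'].round(1),s['gripper_width'])
c=cam('wrist',s);a=grab_frame('wrist');cv2.imwrite('pics/w4.png',np.hstack([cv2.resize(a,(400,250)),cv2.resize(grab_frame('scene')[60:310,140:540],(400,250))]))
h=cv2.cvtColor(a,cv2.COLOR_BGR2HSV);H,S,V=h[...,0],h[...,1],h[...,2]
b=(H>105)&(H<135)&(S>120)
for n,m,z in(('bar',b,174),('drum',b|((S<60)&(V>90)),135)):
    for ce,p in blobs(m,1000):
        P=unproj(c,p,z);r=cv2.minAreaRect(p.astype(np.float32))
        L=np.linalg.norm(np.diff(unproj(c,[[p[:,0].min(),ce[1]],[p[:,0].max(),ce[1]]],z),axis=0))
        print(n,ce.round(),P.mean(0).round(1),'axis',axis(P).round(1),'width',L.round(1),np.round(r[1]))
```

```text
12.05 [ 493.5 -288.6  277.2] [-179.9   -0.    75.7] [-0.3  1.  -1.3] 45.80828214468316
bar [593.  20.] [ 695. -211.  174.] axis 169.7 width 55.4 [49. 86.]
bar [322. 205.] [ 495.4 -288.6  174. ] axis 75.6 width 17.8 [82. 24.]
drum [593.  20.] [ 723.5 -210.5  135. ] axis 170.0 width 64.0 [50. 86.]
drum [322. 186.] [ 496.4 -284.   135. ] axis 76.2 width 94.5 [125. 112.]
```

View pics/w4.png

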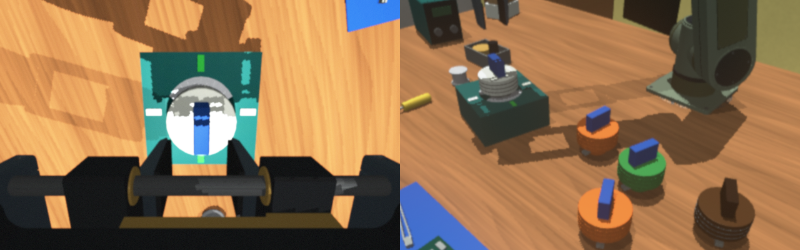

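The bar points along the green marks: its axis is at 75.6°, and it is centred within 1 mm. The drum sits slightly above the box, and the fingers are clear. The brown cartridge stands upright where it was.

```bash
python3 -c "from workcell import *;print(job_done())"
```

```text
the job is handed in; nothing more can be done
None
```

I put the fresh white cartridge in the socket, pushed it against the spring, turned it a quarter turn clockwise and released it. The last pictures show its bar on the green marks and the spent cartridge still standing; the job is handed in, but no verdict came back.

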